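Find the tin that holds the solder reel and put it away

ROBOT

A 7-joint arm with a two-finger parallel gripper is mounted at the origin on the work surface. World frame = base frame: x ahead of the robot, y to its left, z up, the work surface at z = 0. Lengths are in mm, angles in rad, forces in N, time in s.
With the tool pointing down it reaches from about 400 to 925 mm from the base axis. Payload 4.1 kg.
Tool frame: the origin (TCP) lies midway between the tips of the shut fingers; the grasp point (between the pads) lies 19 mm behind it; x points along the fingers, y is the direction in which the jaws open and shut, and the axes are right-handed (so a half turn about x gives the same grasp; the last joint's range is limited). The gripper opens to 85 mm and grips with 20 to 120 N. Pads are 22 mm wide; open, the fingers measure 114 mm over their backs; the gripper's body (76 mm by 85 mm) begins 54 mm behind the grasp point. The pads swing forward as they close: fully open they stand 13 mm farther back than shut.
Start: joints at [1.25, 0.398, 0.045, 1.537, -0.019, 1.207, -0.051], TCP at [143.026, -634.103, 231.347] pointing down, gripper open.
Joint ranges: [-2.82, 2.82], [-0.49, 2.23], [-1.37, 1.46], [0, 2.46], [-1.36, 4.5], [0.23, 2], [-2.94, 2.94]. Speed limits (rad/s): [2.57, 2.57, 3.14, 3.14, 3.14, 3.14, 3.14].

INTERFACE

Orientations are given as a 3x3 rotation matrix whose columns are the frame's x, y, z axes.
In Python, from station import readout, eyes, ticket gives the robot as it stands.
- The arm moves only by the tool servo_tool, never from a script. Its argument "targets" is a list of rows, each an object with "jaw": the opening in per cent of the stroke, from 0 (shut) to 100 (fully open); "slide": the shift along the tool's x, y, z in mm, a list of three; "twist": the turn about the tool's x in rad. A call has 1 to 5 rows; each row is the pose to reach, as a shift and turn from the pose measured when the call began, along the tool's axes at that moment; what a row does not reach only later rows make up. A row lasts 1/8 s, in which the tool goes at most 62.5 mm and 10.7 degrees, less where a joint would pass 70% of its speed; a pose out of reach is approached as far as the arm can. A call with a gripper value outside its range is refused whole. The fingers move at their own pace and stop on an object; "newtons" is the grip in N (left out, the last holds). Time passes only in rows, so rows that repeat a pose let the fingers close. It gives the time, the measured TCP pose, the force and the opening at its end, in the units of the state.
- readout.state(): the state, without advancing time (a new reading comes with each control period).
- eyes.capture(name): name is "scene" or "top" or "wrist"; returns a dict with "pixels" (480x640x3 uint8, blue, green, red), "vertical_fov" (degrees; the focal length in pixels is half the picture's height over the tangent of half this angle, whatever the lens; pixels are square), "cx", "cy" (the principal point, pixels), "R" (3x3) and "t" (3): a world point X has camera coordinates R X + t. Camera axes: x right, y down, z forward; pixel columns grow to the right and rows downward; lengths in mm; the calibration is good to about 2 mm. A picture is of the moment at which its call begins. There is no depth.
- ticket.job_done(): hands the job in, once; it reports no verdict.
The state is a dict: "time_s": time; "q": joint angles; "dq": joint speeds; "joint_efforts": joint torques, N m; "ee_pos": TCP position; "orientation": TCP orientation; "contact_force": force on the tool from outside, world axes, zero at the start; "wrist_torque": the same for the moment, N m; "opening": opening from 0.0 (shut) to 1.0 (fully open).
Only numpy, scipy, OpenCV 4.12 (cv2) and the standard library are available. Lean on these libraries where they do the work, as an engineer would, in place of code of your own. Each camera call takes 0.05 s, during which the arm holds its last target.

TASK

One of the four closed round tins on the green mat still holds a reel of solder and the other three are empty: lift them to find out which one is heavy. Put that one away, standing upright in the open top drawer of the little white drawer unit, and push the drawer fully shut. Set tins down gently and upright, leave the empty ones standing on the mat, and do not disturb the opened phone.

Things in the scene. Friction and masses are not known exactly. Their poses are not given: they have to be found in the camera images.
- tin_a_mid (a point): centre (half-way up) of one of four identical closed metal tins, upright cylinders 60 mm across (58 mm below the ribbed lid) and 50 mm high, lid on top 12 mm deep, z up. Empty it weighs about 70 g; the one with the reel inside weighs about 350 to 500 g. Which tin is heavy changes with every start
- tin_b_mid (a point): centre (half-way up) of one of four identical closed metal tins, upright cylinders 60 mm across (58 mm below the ribbed lid) and 50 mm high, lid on top 12 mm deep, z up. Empty it weighs about 70 g; the one with the reel inside weighs about 350 to 500 g. Which tin is heavy changes with every start
- tin_c_mid (a point): centre (half-way up) of one of four identical closed metal tins, upright cylinders 60 mm across (58 mm below the ribbed lid) and 50 mm high, lid on top 12 mm deep, z up. Empty it weighs about 70 g; the one with the reel inside weighs about 350 to 500 g. Which tin is heavy changes with every start
- tin_d_mid (a point): centre (half-way up) of one of four identical closed metal tins, upright cylinders 60 mm across (58 mm below the ribbed lid) and 50 mm high, lid on top 12 mm deep, z up. Empty it weighs about 70 g; the one with the reel inside weighs about 350 to 500 g. Which tin is heavy changes with every start
- mat: green bench mat, fixed, 440 mm (its x) by 500 mm (its y), 2 mm thick; origin at the centre of its underside, on the table. The tins stand on it, so their centres are 27 mm above the table
- top_drawer (a joint): how far the top drawer of the white two-drawer unit is open, m: 0 = fully shut, 0.18 = fully out; it starts about 0.12 to 0.165 open. It slides with light friction (1.5 N) and stays where it is left. The unit is fixed, 260 mm deep, 210 mm wide, 143 mm high
- drawer_floor (a point): centre of the inner floor of the top drawer (79 mm above the table), moving with the drawer: x points to the back of the drawer (the way it shuts), y across it, z up. Inside it is 227 mm (x, from -0.115 to 0.112) by 184 mm (y); side walls 45 mm high, front panel 4 mm thick (outer face at x = -0.119) and 58 mm high over this floor. With the drawer open by d, the part with x below d - 0.119 lies clear of the unit
- drawer_pull (a point): middle of the outermost edge of the pull, a ledge 70 mm wide and 12 mm high that stands 12 mm out of the top drawer's front panel, 106 mm above the table and half-way up the panel; axes as drawer_floor (x is the way to push it shut), moving with the drawer
- phone: bystander: opened phone lying at the mat's far edge, 144 mm along its y, 70 mm along its x, its display standing 74 mm high on the far (+x) side against a small white stand; origin under the phone's centre. Not to be disturbed
Mind the look-alikes: they are no part of the job. What is shaped like the part that bears tin_a_mid but orange or purple is not meant.

How it is judged:
By the outcome, as a careful person would: the job done as asked, in the order asked, and still so for the second after the job is handed in, with the robot touching nothing.
It also fails if it takes over 72 s, if anything falls off the work surface, if the arm or the gripper's body presses on something with over 40 N, if the wrist force passes 120 N, or if a joint passes its speed limit or range.

## Working session

There is one attempt and no reset: what is moved stays moved. The work goes in short steps, Python scripts to look and compute and a tool call to move; the robot and the scene stay as the last step left them, time stands still between calls to the robot, and variables do not carry over. Pictures are saved under pics/ and viewed, and the job is handed in when it is done.

Besides the shell and the picture viewer there is one more tool, called after ">>>" as name([rows], argument=value, ...), one row to a line, values as JSON. servo_tool: Moves the arm, as the interface text tells. Its arguments: {"type":"object","properties":{"targets":{"type":"array"},"newtons":{"type":"number"}},"required":["targets"]}

```bash
mkdir -p pics; ls
cat > h.py <<'E'
import numpy as np,cv2
from station import readout,eyes,ticket
np.set_printoptions(precision=3,suppress=True)
def cap(n,f=None):
    c=eyes.capture(n)
    c['pixels']=np.array(c['pixels'],np.uint8)
    if f: cv2.imwrite('pics/'+f,c['pixels'])
    return c
def K(c):
    f=240/np.tan(np.radians(c['vertical_fov'])/2); return np.array([[f,0,c['cx']],[0,f,c['cy']],[0,0,1]])
def onz(c,uv,z):
    R=np.array(c['R']);t=np.array(c['t']).ravel()
    d=R.T@np.linalg.solve(K(c),[uv[0],uv[1],1.]); o=-R.T@t
    return o+d*(z-o[2])/d[2]
def proj(c,X):
    p=K(c)@(np.array(c['R'])@np.array(X,float)+np.array(c['t']).ravel()); return p[:2]/p[2]
E
python3 - <<'E'
from h import *
s=readout.state()
for k,v in s.items(): print(k,np.array(v))
for n in('scene','top','wrist'):
    c=cap(n,n+'0.png'); print(n,c['vertical_fov'],c['cx'],c['cy'],-np.array(c['R']).T@np.array(c['t']).ravel(),c['R'])
E
```

```text
pics
time_s 0.0
q [ 1.25   0.399  0.045  1.538 -0.019  1.207 -0.051]
dq [ 0.    -0.001  0.001 -0.     0.001  0.002 -0.002]
joint_efforts [  0.    -47.512   1.365 -25.422   0.012   0.01    0.   ]
ee_pos [ 142.887 -633.45   230.244]
orientation [[-0.001  0.22  -0.975]
 [ 0.002 -0.975 -0.22 ]
 [-1.    -0.002  0.   ]]
contact_force [-0.465 -0.433 -0.689]
wrist_torque [-0.053 -0.019 -0.016]
opening 0.9996375208600919
scene 51.299066506086355 315.4204587752361 229.37561188668246 [1316.621   45.527  935.521] [[ 0.012  1.     0.014]
 [ 0.738  0.001 -0.675]
 [-0.674  0.019 -0.738]]
top 49.08290656402248 326.797555219053 242.7337129555002 [ 403.016   61.945 1514.231] [[-0.015 -1.     0.002]
 [-0.993  0.014 -0.116]
 [ 0.116 -0.004 -0.993]]
wrist 60.62562557031743 314.99977939420154 231.89015629637547 [ 206.    -620.508  373.39 ] [[ 0.22  -0.975 -0.   ]
 [-0.942 -0.213  0.259]
 [-0.253 -0.057 -0.966]]
```

View pics/scene0.png

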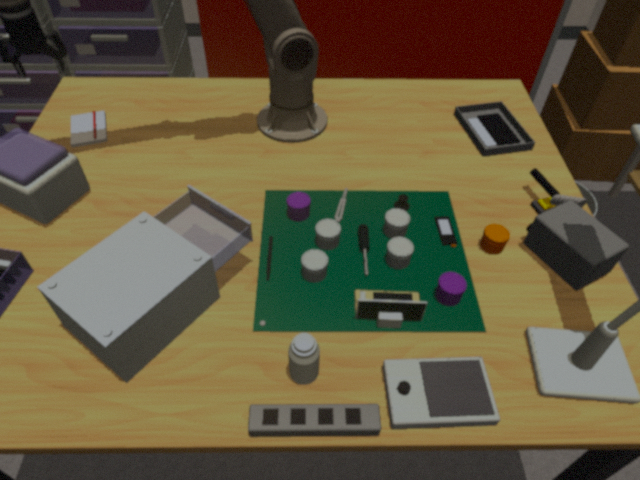

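View pics/top0.png

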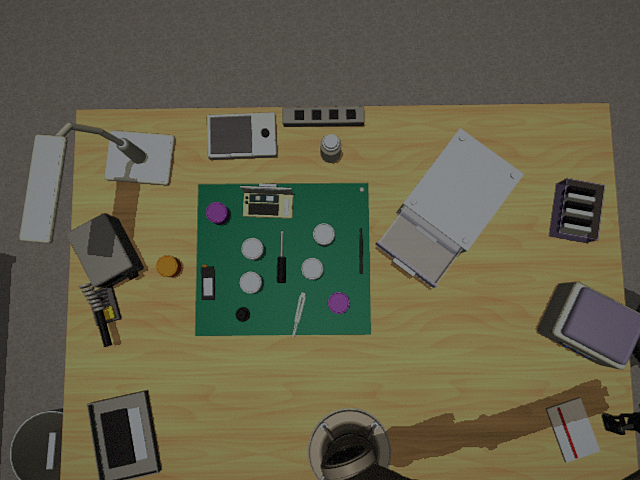

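View pics/wrist0.png

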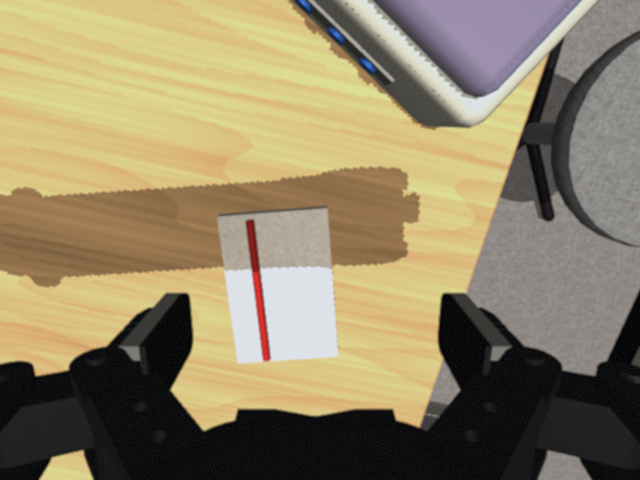

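Run:
```python
from h import *
t=cap('top');s=cap('scene')
for c,nm,roi,amin in((t,'top',(200,190,368,330),150),(s,'scene',(262,195,470,300),200)):
    im=c['pixels'];hsv=cv2.cvtColor(im,cv2.COLOR_BGR2HSV)
    m=((hsv[...,1]<60)&(hsv[...,2]>120)).astype(np.uint8)*255
    r=np.zeros_like(m);r[roi[1]:roi[3],roi[0]:roi[2]]=m[roi[1]:roi[3],roi[0]:roi[2]]
    n,l,st,ce=cv2.connectedComponentsWithStats(r)
    for i in range(1,n):
        if st[i,4]>60: print(nm,st[i],ce[i],onz(c,ce[i],52))
im=t['pixels']
cv2.imwrite('pics/top_mat.png',cv2.resize(im[180:340,190:375],None,fx=4,fy=3.7,interpolation=cv2.INTER_CUBIC)[:590])
cv2.imwrite('pics/top_dr.png',cv2.resize(im[120:300,365:530],None,fx=3.3,fy=3.3,interpolation=cv2.INTER_CUBIC))
cv2.imwrite('pics/sc_dr.png',cv2.resize(s['pixels'][180:380,30:270],None,fx=3,fy=3,interpolation=cv2.INTER_CUBIC))
# mat corners
for uv in((198,184),(369,183),(371,334),(195,335)): print(onz(t,uv,2))
```

```text
top [278 198  13  19 149] [285.55  208.537] [672.689 171.115  52.   ]
top [313 223  21  21 322] [323.289 233.46 ] [600.195  65.635  52.   ]
top [242 238  21  21 323] [251.839 247.864] [562.462 266.011  52.   ]
top [302 258  20  21 325] [311.569 268.009] [503.603  99.635  52.   ]
top [240 272  21  21 336] [249.812 281.878] [467.581 271.471  52.   ]
top [204 278   8  17 136] [207.5 286. ] [457.901 388.719  52.   ]
top [294 293  11  37 134] [299.09  308.813] [391.365 135.367  52.   ]
scene [386 209  23  17 310] [397.113 216.916] [467.567 269.434  52.   ]
scene [316 219  24  18 336] [327.768 227.583] [503.353  97.778  52.   ]
scene [439 220  12  14 131] [444.542 226.519] [499.626 380.635  52.   ]
scene [388 237  25  19 362] [400.235 246.102] [561.899 265.14   52.   ]
scene [302 250  26  20 394] [314.35  259.185] [600.929  64.458  52.   ]
scene [358 291  15   9  66] [362.909 295.773] [701.558 167.261  52.   ]
[758.637 431.171   2.   ]
[754.444 -70.54    2.   ]
[316.973 -65.649   2.   ]
[321.645 433.738   2.   ]
```

View pics/top_mat.png

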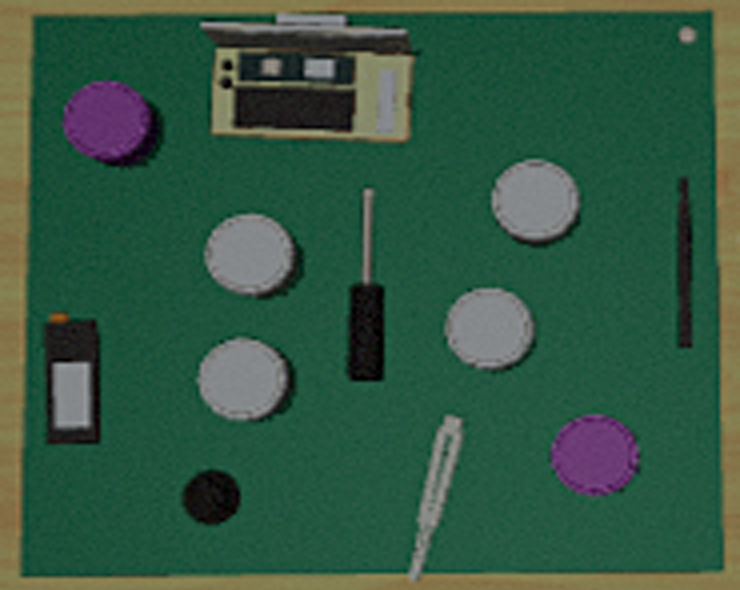

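View pics/top_dr.png

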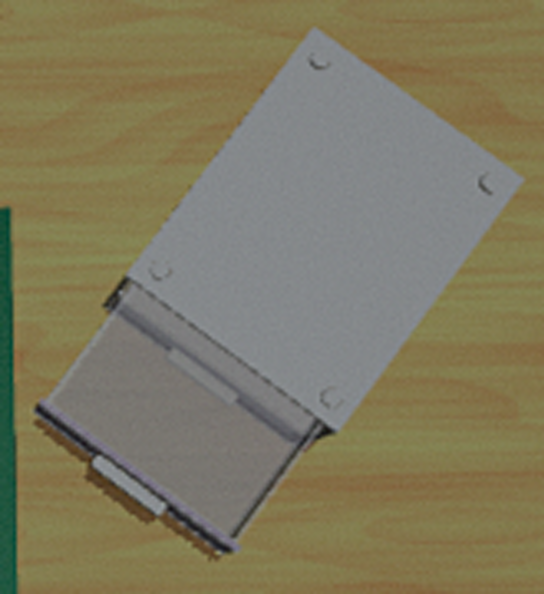

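View pics/sc_dr.png

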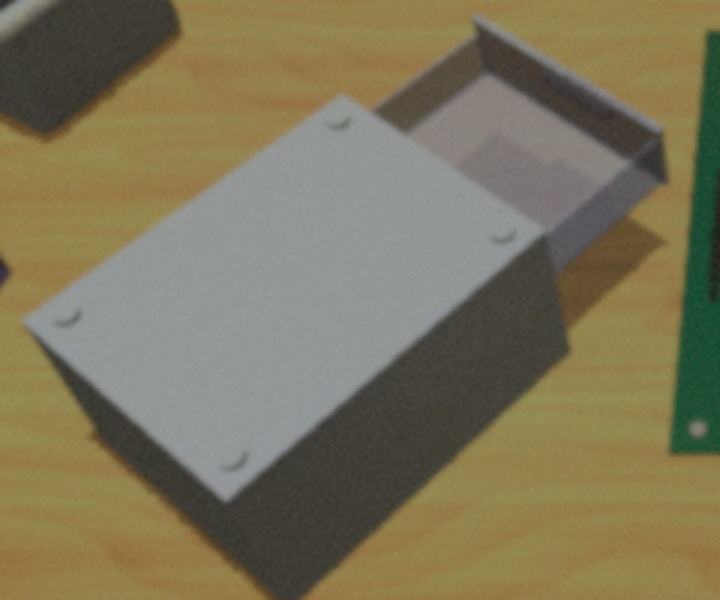

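Run:
```python
from h import *
t=cap('top');s=cap('scene')
T=lambda p:np.array(p)/3.3+[365,120]
S=lambda p:np.array(p)/3+[30,180]
for p in((315,28),(523,180),(337,432),(127,277)): print('top unit',onz(t,T(p),143))
for p in((225,500),(25,320),(343,95),(545,236)): print('sc unit',onz(s,S(p),143))
a,b=[onz(t,T(p),137) for p in((38,407),(237,550))];print('panel top',a,b,(a+b)/2)
a,b=[onz(s,S(p),137) for p in((475,17),(662,133))];print('panel sc',a,b,(a+b)/2)
a,b=[onz(t,T(p),112) for p in((95,473),(158,515))];print('pull',a,b,(a+b)/2)
```

```text
top unit [ 868.105 -308.443  143.   ]
top unit [ 738.792 -471.132  143.   ]
top unit [ 536.26 -311.22  143.  ]
top unit [ 663.757 -148.22   143.   ]
sc unit [ 871.843 -307.56   143.   ]
sc unit [ 742.231 -469.919  143.   ]
sc unit [ 539.735 -311.015  143.   ]
sc unit [ 673.129 -146.103  143.   ]
panel top [560.413 -74.617 137.   ] [ 444.129 -229.304  137.   ] [ 502.271 -151.961  137.   ]
panel sc [ 448.53  -229.918  137.   ] [572.103 -75.111 137.   ] [ 510.316 -152.514  137.   ]
pull [ 508.766 -121.905  112.   ] [ 474.01  -171.824  112.   ] [ 491.388 -146.864  112.   ]
```

```bash
cat >> h.py <<'E'
def go(*W):
    s=readout.state();R=np.array(s['orientation']);p=np.array(s['ee_pos'])
    print('t',s['time_s'],'p',p,'F',np.array(s['contact_force']),'op',s['opening'],'q',np.array(s['q']))
    print('R',R.round(3).tolist())
    for w in W: print(w,'->',(R.T@(np.array(w,float)-p)).round(1))
E
python3 - <<'E'
from h import *
go((250,-400,230),(420,-200,230),(600,65,200),(503,98,200))
E
```

```text
t 0.35 p [ 143.002 -633.96   231.105] F [ 0.398 -0.328 -0.102] op 1.0013410546683774 q [ 1.25   0.399  0.045  1.537 -0.019  1.207 -0.051]
R [[-0.0, 0.22, -0.975], [0.0, -0.975, -0.22], [-1.0, -0.0, 0.0]]
(250, -400, 230) -> [   1.2 -204.7 -155.9]
(420, -200, 230) -> [   1.2 -362.4 -365.7]
(600, 65, 200) -> [  31.3 -581.2 -599.6]
(503, 98, 200) -> [  31.3 -634.8 -512.3]
```

>>> servo_tool([
  {"jaw": 100, "slide": [0, -41, -31], "twist": 0},
  {"jaw": 100, "slide": [0, -82, -62], "twist": 0},
  {"jaw": 100, "slide": [0, -123, -94], "twist": 0},
  {"jaw": 100, "slide": [0, -164, -125], "twist": 0},
  {"jaw": 100, "slide": [0, -205, -156], "twist": 0},
], newtons=40)

```text
time_s: 0.98
ee_pos: [250.8, -398.1, 231.4]
orientation: [[0.0, 0.22, -0.975], [-0.0, -0.975, -0.22], [-1.0, 0.0, -0.0]]
contact_force: [0.9, -0.1, 0.4]
opening: 0.998
```

Run:
```python
from h import *
go((250,-400,230),(420,-200,230),(600,65,200),(503,98,200))
```

```text
t 0.975 p [ 250.759 -398.105  231.372] F [ 0.91  -0.109  0.372] op 0.9976848258746468 q [ 0.993  0.077 -0.079  1.946  0.007  1.118 -0.438]
R [[0.0, 0.22, -0.975], [-0.0, -0.975, -0.22], [-1.0, 0.0, -0.0]]
(250, -400, 230) -> [1.4 1.7 1.2]
(420, -200, 230) -> [   1.4 -156.  -208.7]
(600, 65, 200) -> [  31.4 -374.9 -442.6]
(503, 98, 200) -> [  31.3 -428.4 -355.2]
```

>>> servo_tool([
  {"jaw": 100, "slide": [0, -34, -45], "twist": 0},
  {"jaw": 100, "slide": [0, -68, -90], "twist": 0},
  {"jaw": 100, "slide": [0, -105, -136], "twist": 0},
  {"jaw": 100, "slide": [0, -143, -180], "twist": 0},
  {"jaw": 100, "slide": [0, -182, -225], "twist": 0},
])

```text
time_s: 1.6
ee_pos: [431.1, -169.7, 231.8]
orientation: [[0.001, 0.22, -0.976], [-0.001, -0.976, -0.22], [-1.0, 0.001, -0.001]]
contact_force: [1.1, -0.1, 0.4]
opening: 0.997
```

Run:
```python
from h import *
go((600,65,120),(600,65,60),(600,65,5))
```

```text
t 1.6 p [ 431.12  -169.7    231.794] F [ 1.121 -0.054  0.433] op 0.9973752842572943 q [ 0.642  0.072 -0.377  1.954  0.03   1.119 -1.097]
R [[0.001, 0.22, -0.976], [-0.001, -0.976, -0.22], [-1.0, 0.001, -0.001]]
(600, 65, 120) -> [ 111.8 -192.1 -216.2]
(600, 65, 60) -> [ 171.8 -192.1 -216.1]
(600, 65, 5) -> [ 226.8 -192.2 -216. ]
```

>>> servo_tool([
  {"jaw": 100, "slide": [0, -38, -43], "twist": 0},
  {"jaw": 100, "slide": [10, -77, -87], "twist": 0},
  {"jaw": 100, "slide": [30, -116, -131], "twist": 0},
  {"jaw": 100, "slide": [52, -155, -174], "twist": 0},
  {"jaw": 100, "slide": [75, -192, -216], "twist": 0},
])

```text
time_s: 2.22
ee_pos: [601.1, 66.4, 156.3]
orientation: [[0.002, 0.219, -0.976], [-0.001, -0.976, -0.219], [-1.0, 0.002, -0.002]]
contact_force: [0.6, -0.3, 0.8]
opening: 0.996
```

Run:
```python
from h import *
c=cap('wrist','w1.png')
go((600,65,120),(600,65,60),(600,65,5))
for z in (2,52):print(proj(c,(600,65,z)))
```

```text
t 2.275 p [602.341  75.637 152.915] F [5.39  7.319 0.286] op 1.0015903267890185 q [ 0.217  0.431 -0.532  1.721  0.238  1.053 -1.735]
R [[0.001, 0.228, -0.974], [0.008, -0.974, -0.228], [-1.0, -0.007, -0.003]]
(600, 65, 120) -> [32.8 10.1  4.8]
(600, 65, 60) -> [92.8 10.5  5. ]
(600, 65, 5) -> [147.8  10.9   5.1]
[314.227 214.174]
[314.339 231.423]
```

View pics/w1.png

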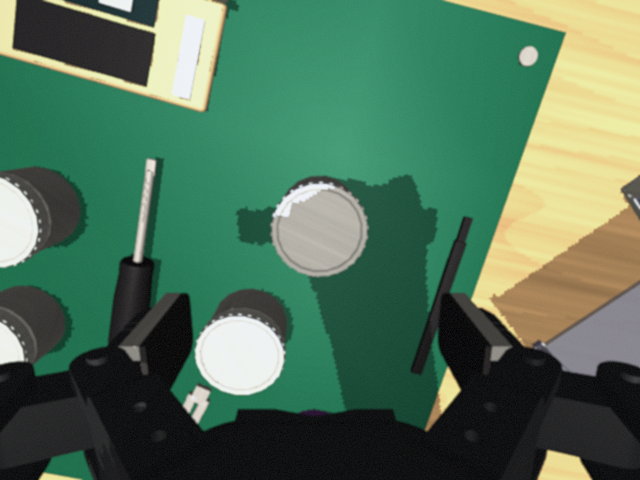

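>>> servo_tool([
  {"jaw": 100, "slide": [20, 10, 5], "twist": 0},
  {"jaw": 100, "slide": [45, 10, 5], "twist": 0},
  {"jaw": 100, "slide": [65, 10, 5], "twist": 0},
  {"jaw": 100, "slide": [73, 10, 5], "twist": 0},
])

```text
time_s: 2.78
ee_pos: [599.1, 64.9, 78.6]
orientation: [[-0.0, 0.227, -0.974], [0.007, -0.974, -0.227], [-1.0, -0.007, -0.001]]
contact_force: [-0.7, -0.1, 0.1]
opening: 1.001
```

Run:
```python
from h import *
c=cap('wrist','w2.png')
im=c['pixels'];g=cv2.cvtColor(im,cv2.COLOR_BGR2HSV)
m=(~((g[...,0]>60)&(g[...,0]<95)&(g[...,1]>90))).astype(np.uint8)
p=proj(c,(600,65,52));print(p)
go((600,65,5))
```

```text
[312.974 271.601]
t 2.825 p [598.938  64.929  78.291] F [ 0.718  0.203 -0.17 ] op 1.000490777308036 q [ 0.208  0.509 -0.501  1.791  0.29   0.916 -1.76 ]
R [[-0.001, 0.227, -0.974], [0.007, -0.974, -0.227], [-1.0, -0.007, -0.001]]
(600, 65, 5) -> [73.3  0.7 -1. ]
```

View pics/w2.png

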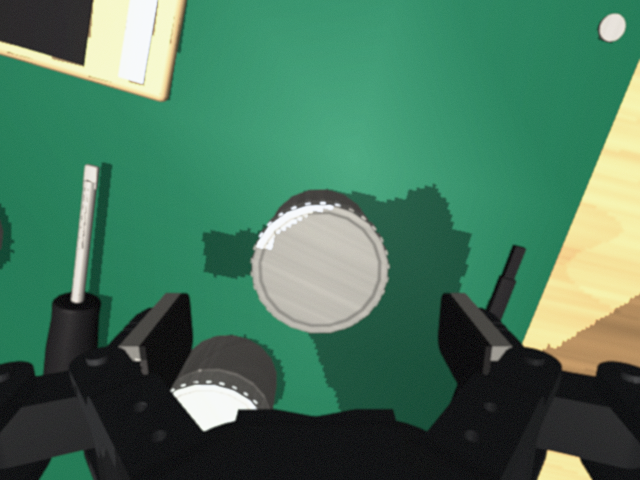

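>>> servo_tool([
  {"jaw": 100, "slide": [30, 2, -2], "twist": 0},
  {"jaw": 100, "slide": [55, 2, -2], "twist": 0},
  {"jaw": 100, "slide": [70, 2, -2], "twist": 0},
  {"jaw": 80, "slide": [73, 2, -2], "twist": 0},
  {"jaw": 55, "slide": [73, 2, -2], "twist": 0},
], newtons=40)

```text
time_s: 3.45
ee_pos: [602.2, 64.3, 6.3]
orientation: [[0.001, 0.228, -0.974], [0.008, -0.974, -0.228], [-1.0, -0.007, -0.003]]
contact_force: [-0.0, 0.9, 0.3]
opening: 0.683
```

>>> servo_tool([
  {"jaw": 50, "slide": [0, 0, 0], "twist": 0},
  {"jaw": 50, "slide": [0, 0, 0], "twist": 0},
  {"jaw": 50, "slide": [0, 0, 0], "twist": 0},
])

```text
time_s: 3.82
ee_pos: [602.3, 64.2, 6.6]
orientation: [[0.001, 0.227, -0.974], [0.007, -0.974, -0.227], [-1.0, -0.007, -0.003]]
contact_force: [-0.4, -0.3, -1.4]
opening: 0.678
```

>>> servo_tool([
  {"jaw": 40, "slide": [-8, 0, 0], "twist": 0},
  {"jaw": 40, "slide": [-22, 0, 0], "twist": 0},
  {"jaw": 40, "slide": [-30, 0, 0], "twist": 0},
  {"jaw": 40, "slide": [-30, 0, 0], "twist": 0},
  {"jaw": 40, "slide": [-30, 0, 0], "twist": 0},
])

```text
time_s: 4.45
ee_pos: [602.1, 63.9, 36.5]
orientation: [[0.001, 0.227, -0.974], [0.007, -0.974, -0.227], [-1.0, -0.007, -0.003]]
contact_force: [-0.0, -0.3, -1.3]
opening: 0.674
```

Run:
```python
from h import *
go((602.3,64.2,6.6));print(readout.state()['joint_efforts']);cap('wrist','w3.png')
```

```text
t 4.45 p [602.081  63.882  36.533] F [-0.005 -0.336 -1.329] op 0.6740901639091539 q [ 0.191  0.566 -0.479  1.809  0.328  0.843 -1.786]
R [[0.001, 0.227, -0.974], [0.007, -0.974, -0.227], [-1.0, -0.007, -0.003]]
(602.3, 64.2, 6.6) -> [29.9 -0.1 -0.2]
[ -0.01  -48.757  -5.631 -19.759  -0.011  -0.036   0.   ]
```

View pics/w3.png

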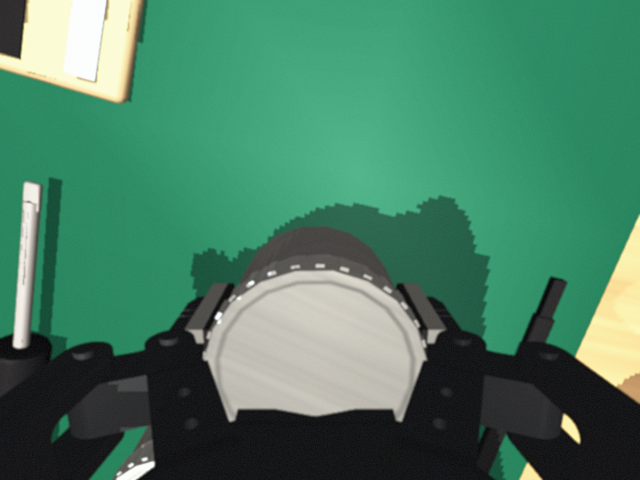

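>>> servo_tool([
  {"jaw": 40, "slide": [10, 0, 0], "twist": 0},
  {"jaw": 40, "slide": [20, 0, 0], "twist": 0},
  {"jaw": 40, "slide": [26, 0, 0], "twist": 0},
  {"jaw": 40, "slide": [29, 0, 0], "twist": 0},
  {"jaw": 40, "slide": [30, 0, 0], "twist": 0},
])

```text
time_s: 5.12
ee_pos: [601.9, 64.1, 6.1]
orientation: [[0.0, 0.227, -0.974], [0.007, -0.974, -0.227], [-1.0, -0.007, -0.002]]
contact_force: [-0.3, 0.5, -0.9]
opening: 0.677
```

>>> servo_tool([
  {"jaw": 72, "slide": [0, 0, 0], "twist": 0},
  {"jaw": 85, "slide": [0, 0, 0], "twist": 0},
  {"jaw": 100, "slide": [0, 0, 0], "twist": 0},
  {"jaw": 100, "slide": [-20, 0, 0], "twist": 0},
  {"jaw": 100, "slide": [-60, 0, 0], "twist": 0},
])

```text
time_s: 5.75
ee_pos: [600.8, 63.5, 66.4]
orientation: [[-0.002, 0.228, -0.974], [0.007, -0.974, -0.228], [-1.0, -0.008, 0.001]]
contact_force: [0.7, -0.2, 0.1]
opening: 1.003
```

Run:
```python
from h import *
c=cap('wrist','w4.png')
go((503.5,98.5,80),(503.5,98.5,5));print(proj(c,(503.5,98.5,52)))
```

```text
t 5.8 p [605.397  64.57   73.121] F [1.008 0.257 3.205] op 0.9981736732606654 q [ 0.207  0.52  -0.499  1.787  0.301  0.901 -1.764]
R [[0.009, 0.228, -0.974], [0.008, -0.974, -0.227], [-1.0, -0.006, -0.011]]
(503.5, 98.5, 80) -> [ -7.5 -56.3  91.4]
(503.5, 98.5, 5) -> [ 67.5 -55.8  92.2]
[192.315 457.112]
```

View pics/w4.png

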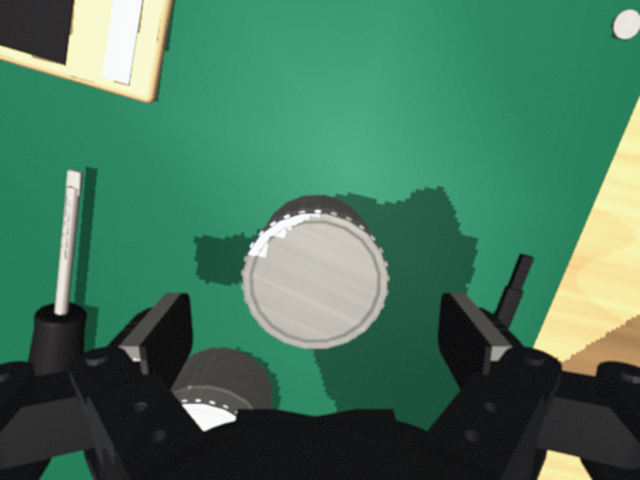

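>>> servo_tool([
  {"jaw": 100, "slide": [-12, -15, 25], "twist": 0},
  {"jaw": 100, "slide": [-10, -35, 57], "twist": 0},
  {"jaw": 100, "slide": [-8, -52, 85], "twist": 0},
  {"jaw": 100, "slide": [-7, -56, 91], "twist": 0},
  {"jaw": 100, "slide": [-7, -56, 91], "twist": 0},
])

```text
time_s: 6.42
ee_pos: [504.9, 98.4, 80.5]
orientation: [[0.011, 0.228, -0.974], [0.008, -0.974, -0.228], [-1.0, -0.006, -0.013]]
contact_force: [0.7, -0.4, -0.1]
opening: 0.998
```

Run:
```python
from h import *
c=cap('wrist','w5.png')
go((503.5,98.5,80),(503.5,98.5,5));print(proj(c,(503.5,98.5,52)))
```

```text
t 6.475 p [505.542  98.166  80.392] F [ 0.695 -0.092  0.02 ] op 0.9943261968160828 q [ 0.186  0.368 -0.547  2.006  0.252  0.82  -1.844]
R [[0.011, 0.227, -0.974], [0.008, -0.974, -0.227], [-1.0, -0.006, -0.013]]
(503.5, 98.5, 80) -> [ 0.4 -0.8  1.9]
(503.5, 98.5, 5) -> [75.4 -0.4  2.9]
[311.732 275.71 ]
```

View pics/w5.png

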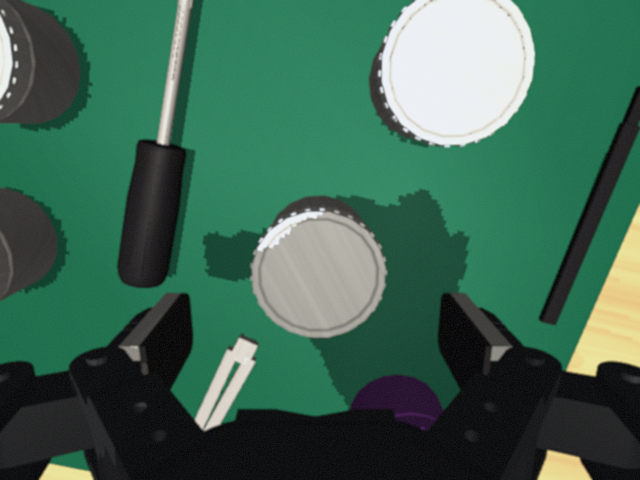

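>>> servo_tool([
  {"jaw": 100, "slide": [30, 2, 2], "twist": 0},
  {"jaw": 100, "slide": [55, 2, 2], "twist": 0},
  {"jaw": 100, "slide": [70, 2, 2], "twist": 0},
  {"jaw": 80, "slide": [74, 2, 2], "twist": 0},
  {"jaw": 55, "slide": [74, 2, 2], "twist": 0},
], newtons=40)

```text
time_s: 7.1
ee_pos: [505.7, 96.6, 6.8]
orientation: [[0.012, 0.227, -0.974], [0.009, -0.974, -0.227], [-1.0, -0.006, -0.014]]
contact_force: [-0.2, 0.6, -1.0]
opening: 0.677
```

>>> servo_tool([
  {"jaw": 50, "slide": [0, 0, 0], "twist": 0},
  {"jaw": 40, "slide": [0, 0, 0], "twist": 0},
  {"jaw": 40, "slide": [-8, 0, 0], "twist": 0},
  {"jaw": 40, "slide": [-22, 0, 0], "twist": 0},
  {"jaw": 40, "slide": [-30, 0, 0], "twist": 0},
])

```text
time_s: 7.72
ee_pos: [506.1, 96.5, 38.3]
orientation: [[0.014, 0.227, -0.974], [0.009, -0.974, -0.227], [-1.0, -0.006, -0.016]]
contact_force: [-0.2, 0.0, -0.8]
opening: 0.674
```

>>> servo_tool([
  {"jaw": 40, "slide": [0, 0, 0], "twist": 0},
  {"jaw": 40, "slide": [0, 0, 0], "twist": 0},
])

```text
time_s: 7.98
ee_pos: [506.1, 96.4, 38.4]
orientation: [[0.014, 0.227, -0.974], [0.009, -0.974, -0.226], [-1.0, -0.005, -0.016]]
contact_force: [-0.1, -0.2, -0.4]
opening: 0.676
```

>>> servo_tool([
  {"jaw": 40, "slide": [12, 0, 0], "twist": 0},
  {"jaw": 40, "slide": [22, 0, 0], "twist": 0},
  {"jaw": 40, "slide": [28, 0, 0], "twist": 0},
  {"jaw": 40, "slide": [31, 0, 0], "twist": 0},
  {"jaw": 40, "slide": [32, 0, 0], "twist": 0},
])

```text
time_s: 8.6
ee_pos: [506.2, 96.8, 6.4]
orientation: [[0.013, 0.227, -0.974], [0.009, -0.974, -0.227], [-1.0, -0.005, -0.015]]
contact_force: [-2.6, 0.6, 6.4]
opening: 0.678
```

>>> servo_tool([
  {"jaw": 72, "slide": [0, 0, 0], "twist": 0},
  {"jaw": 85, "slide": [0, 0, 0], "twist": 0},
  {"jaw": 100, "slide": [0, 0, 0], "twist": 0},
  {"jaw": 100, "slide": [-20, 0, 0], "twist": 0},
  {"jaw": 100, "slide": [-60, 0, 0], "twist": 0},
])

```text
time_s: 9.22
ee_pos: [504.0, 95.8, 65.8]
orientation: [[0.01, 0.227, -0.974], [0.008, -0.974, -0.227], [-1.0, -0.006, -0.011]]
contact_force: [1.1, -0.1, 0.4]
opening: 0.999
```

>>> servo_tool([
  {"jaw": 100, "slide": [-10, 0, 0], "twist": 0},
  {"jaw": 100, "slide": [-10, 0, 0], "twist": 0},
])

```text
time_s: 9.48
ee_pos: [504.2, 95.6, 76.2]
orientation: [[0.011, 0.227, -0.974], [0.008, -0.974, -0.226], [-1.0, -0.005, -0.012]]
contact_force: [-0.2, -0.2, -0.2]
opening: 1.003
```

Run:
```python
from h import *
go((469,269.5,80),(562.5,265,80))
```

```text
t 9.475 p [504.187  95.63   76.173] F [-0.172 -0.157 -0.229] op 1.0025165402860958 q [ 0.192  0.372 -0.549  2.013  0.259  0.811 -1.846]
R [[0.011, 0.227, -0.974], [0.008, -0.974, -0.226], [-1.0, -0.005, -0.012]]
(469, 269.5, 80) -> [  -2.8 -177.3   -5.1]
(562.5, 265, 80) -> [  -1.8 -151.8  -95.2]
```

>>> servo_tool([
  {"jaw": 100, "slide": [-10, -50, 0], "twist": 0},
  {"jaw": 100, "slide": [-10, -105, -3], "twist": 0},
  {"jaw": 100, "slide": [-6, -150, -5], "twist": 0},
  {"jaw": 100, "slide": [-3, -174, -5], "twist": 0},
  {"jaw": 100, "slide": [-3, -177, -5], "twist": 0},
])

```text
time_s: 10.1
ee_pos: [467.1, 270.6, 78.7]
orientation: [[0.008, 0.23, -0.973], [0.008, -0.973, -0.23], [-1.0, -0.006, -0.01]]
contact_force: [-0.7, -0.8, 0.1]
opening: 1.005
```

Run:
```python
from h import *
c=cap('wrist','w6.png')
go((468,270,80),(468,270,6));print(proj(c,(468,270,52)))
```

```text
t 10.15 p [467.81  269.28   78.926] F [ 0.275 -0.332 -0.64 ] op 0.9988992133578142 q [-0.12   0.419 -0.59   1.948  0.306  0.851 -2.212]
R [[0.009, 0.228, -0.974], [0.007, -0.974, -0.228], [-1.0, -0.005, -0.01]]
(468, 270, 80) -> [-1.1 -0.7 -0.4]
(468, 270, 6) -> [72.9 -0.3  0.4]
[314.319 272.366]
```

View pics/w6.png

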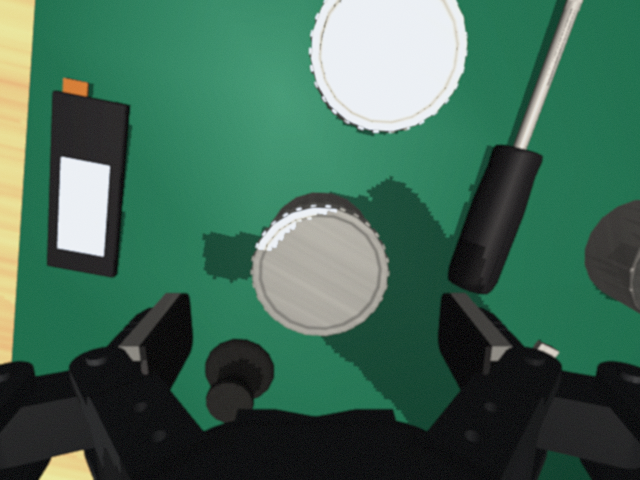

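>>> servo_tool([
  {"jaw": 88, "slide": [25, 2, 0], "twist": 0},
  {"jaw": 88, "slide": [50, 2, 0], "twist": 0},
  {"jaw": 88, "slide": [68, 2, 0], "twist": 0},
  {"jaw": 75, "slide": [73, 2, 0], "twist": 0},
  {"jaw": 55, "slide": [73, 2, 0], "twist": 0},
], newtons=40)

```text
time_s: 10.78
ee_pos: [468.9, 267.9, 5.9]
orientation: [[0.008, 0.228, -0.974], [0.007, -0.974, -0.228], [-1.0, -0.005, -0.01]]
contact_force: [-0.1, 0.6, -3.5]
opening: 0.675
```

>>> servo_tool([
  {"jaw": 50, "slide": [0, 0, 0], "twist": 0},
  {"jaw": 40, "slide": [0, 0, 0], "twist": 0},
  {"jaw": 40, "slide": [-8, 0, 0], "twist": 0},
  {"jaw": 40, "slide": [-22, 0, 0], "twist": 0},
  {"jaw": 40, "slide": [-30, 0, 0], "twist": 0},
])

```text
time_s: 11.4
ee_pos: [469.4, 268.2, 37.5]
orientation: [[0.01, 0.228, -0.974], [0.008, -0.974, -0.228], [-1.0, -0.006, -0.012]]
contact_force: [-0.7, -0.1, -3.9]
opening: 0.674
```

>>> servo_tool([
  {"jaw": 40, "slide": [0, 0, 0], "twist": 0},
  {"jaw": 40, "slide": [0, 0, 0], "twist": 0},
])

```text
time_s: 11.65
ee_pos: [469.4, 268.1, 37.7]
orientation: [[0.011, 0.228, -0.974], [0.008, -0.974, -0.228], [-1.0, -0.006, -0.012]]
contact_force: [1.2, 0.5, -4.2]
opening: 0.677
```

>>> servo_tool([
  {"jaw": 40, "slide": [-30, 0, 0], "twist": 0},
  {"jaw": 40, "slide": [-70, 0, 0], "twist": 0},
  {"jaw": 40, "slide": [-110, 0, 0], "twist": 0},
  {"jaw": 40, "slide": [-140, 0, 0], "twist": 0},
  {"jaw": 40, "slide": [-155, 0, 0], "twist": 0},
], newtons=60)

```text
time_s: 12.28
ee_pos: [468.1, 267.1, 193.8]
orientation: [[0.012, 0.228, -0.973], [0.009, -0.974, -0.228], [-1.0, -0.006, -0.014]]
contact_force: [-0.0, -0.1, -4.5]
opening: 0.674
```

Run:
```python
from h import *
go((500,50,195),(552,-191,195))
```

```text
t 12.275 p [468.057 267.109 193.827] F [-0.035 -0.129 -4.483] op 0.673994696773618 q [-0.051  0.273 -0.647  1.845  0.187  1.069 -2.109]
R [[0.012, 0.228, -0.973], [0.009, -0.974, -0.228], [-1.0, -0.006, -0.014]]
(500, 50, 195) -> [ -2.7 218.7  18.5]
(552, -191, 195) -> [ -4.2 465.2  22.9]
```

>>> servo_tool([
  {"jaw": 40, "slide": [-5, 30, 2], "twist": 0},
  {"jaw": 40, "slide": [-5, 75, 5], "twist": 0},
  {"jaw": 40, "slide": [-5, 120, 8], "twist": 0},
  {"jaw": 40, "slide": [-5, 165, 10], "twist": 0},
  {"jaw": 40, "slide": [-5, 210, 14], "twist": 0},
])

```text
time_s: 12.9
ee_pos: [501.7, 57.8, 196.2]
orientation: [[0.01, 0.229, -0.973], [0.009, -0.973, -0.229], [-1.0, -0.006, -0.012]]
contact_force: [0.8, -0.1, -3.4]
opening: 0.673
```

Run:
```python
from h import *
go((552,-191,195))
```

```text
t 12.9 p [501.668  57.816 196.233] F [ 0.82  -0.072 -3.367] op 0.6729468202801467 q [ 0.279  0.193 -0.534  1.916  0.106  1.049 -1.639]
R [[0.01, 0.229, -0.973], [0.009, -0.973, -0.229], [-1.0, -0.006, -0.012]]
(552, -191, 195) -> [ -0.4 253.7   7.9]
```

>>> servo_tool([
  {"jaw": 40, "slide": [0, 55, 2], "twist": 0.1},
  {"jaw": 40, "slide": [0, 110, 4], "twist": 0.25},
  {"jaw": 40, "slide": [0, 165, 5], "twist": 0.4},
  {"jaw": 40, "slide": [0, 215, 7], "twist": 0.55},
  {"jaw": 40, "slide": [0, 240, 8], "twist": 0.7},
])

```text
time_s: 13.52
ee_pos: [547.6, -181.6, 193.0]
orientation: [[0.007, -0.461, -0.888], [0.008, -0.888, 0.461], [-1.0, -0.01, -0.003]]
contact_force: [0.6, 0.8, -4.1]
opening: 0.671
```

>>> servo_tool([
  {"jaw": 40, "slide": [0, 0, 0], "twist": 0.1},
  {"jaw": 40, "slide": [0, 0, 0], "twist": 0.18},
  {"jaw": 40, "slide": [0, 0, 0], "twist": 0.18},
])

```text
time_s: 13.9
ee_pos: [546.7, -181.4, 191.5]
orientation: [[0.004, -0.611, -0.791], [0.009, -0.791, 0.611], [-1.0, -0.009, 0.002]]
contact_force: [-0.3, 0.9, -3.7]
opening: 0.674
```

Run:
```python
from h import *
c=cap('wrist','w7.png');t=cap('top','t7.png')
cv2.imwrite('pics/t7c.png',cv2.resize(t['pixels'][120:320,350:550],None,fx=3,fy=3,interpolation=cv2.INTER_CUBIC))
go((552,-191,195))
print(np.degrees(np.arctan2(readout.state()['orientation'][1][1],readout.state()['orientation'][0][1])))
```

```text
t 14.0 p [ 547.098 -181.2    192.027] F [-0.658  0.342 -3.941] op 0.670775139990432 q [ 0.459  0.307 -0.255  1.76   0.076  1.081 -2.048]
R [[0.005, -0.611, -0.792], [0.008, -0.792, 0.611], [-1.0, -0.01, 0.001]]
(552, -191, 195) -> [-3.   4.7 -9.9]
-127.63939572806385
```

View pics/w7.png

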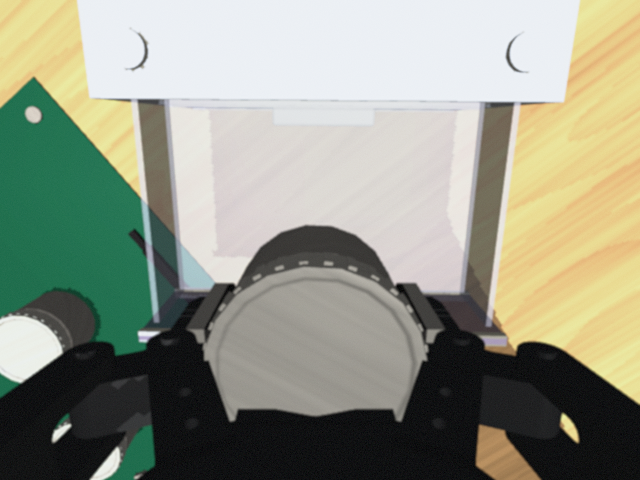

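View pics/t7c.png

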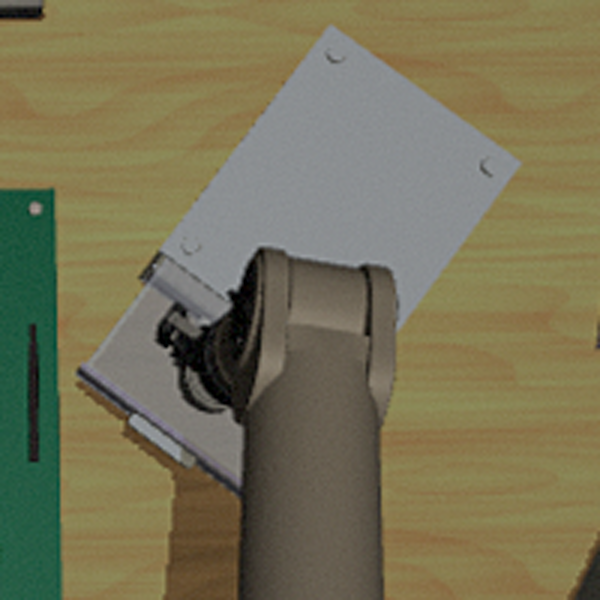

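Run:
```python
from h import *
c=cap('wrist')
a=onz(c,(141,340),137);b=onz(c,(507,340),137);e=onz(c,(90,97),143);f=onz(c,(566,102),143)
print(a,b,np.linalg.norm(a-b));print(e,f,np.linalg.norm(e-f))
v=(a-b)[:2];v/=np.linalg.norm(v);v2=(e-f)[:2];v2/=np.linalg.norm(v2);print(v,v2)
u=np.array([v2[1],-v2[0]]);print('u',u,'d',((e+f)/2-(a+b)/2)[:2]@u)
m=((a+b)/2)[:2];print('panel mid',m,'target',m+64*u, 'pull mid edge',m-12*u)
go((*(m+64*u),190),(*(m+64*u),84))
```

```text
[565.86  -78.397 137.   ] [ 446.578 -234.579  137.   ] 196.52180912460742
[ 668.422 -149.022  143.   ] [ 537.134 -315.636  143.   ] 212.12453253880932
[0.607 0.795] [0.619 0.785]
u [ 0.785 -0.619] d 122.7820645449602
panel mid [ 506.219 -156.488] target [ 556.488 -196.099] pull mid edge [ 496.794 -149.061]
t 14.05 p [ 547.238 -181.281  192.301] F [-0.121  0.507 -4.078] op 0.6704953540551454 q [ 0.459  0.307 -0.255  1.76   0.076  1.081 -2.048]
R [[0.006, -0.611, -0.792], [0.008, -0.792, 0.611], [-1.0, -0.01, 0.0]]
(np.float64(556.4879663034603), np.float64(-196.09874579691655), 190) -> [  2.2   6.1 -16.4]
(np.float64(556.4879663034603), np.float64(-196.09874579691655), 84) -> [108.2   7.2 -16.4]
```

>>> servo_tool([
  {"jaw": 40, "slide": [3, 6, -16], "twist": 0},
  {"jaw": 40, "slide": [25, 6, -16], "twist": 0},
  {"jaw": 40, "slide": [55, 7, -16], "twist": 0},
  {"jaw": 40, "slide": [80, 7, -16], "twist": 0},
  {"jaw": 40, "slide": [95, 7, -16], "twist": 0},
])

```text
time_s: 14.68
ee_pos: [555.9, -196.8, 95.6]
orientation: [[0.004, -0.611, -0.791], [0.008, -0.791, 0.611], [-1.0, -0.009, 0.002]]
contact_force: [0.5, 0.1, -3.8]
opening: 0.671
```

Run:
```python
from h import *
c=cap('wrist','w8.png');cap('scene','s8.png')
go((556.5,-196,83))
```

```text
t 14.775 p [ 555.213 -196.129   95.387] F [-0.472 -0.337 -4.136] op 0.6749992139640568 q [ 0.459  0.434 -0.237  1.818  0.114  0.904 -2.056]
R [[0.003, -0.611, -0.792], [0.009, -0.792, 0.611], [-1.0, -0.009, 0.003]]
(556.5, -196, 83) -> [12.4 -0.8 -1. ]
```

View pics/w8.png

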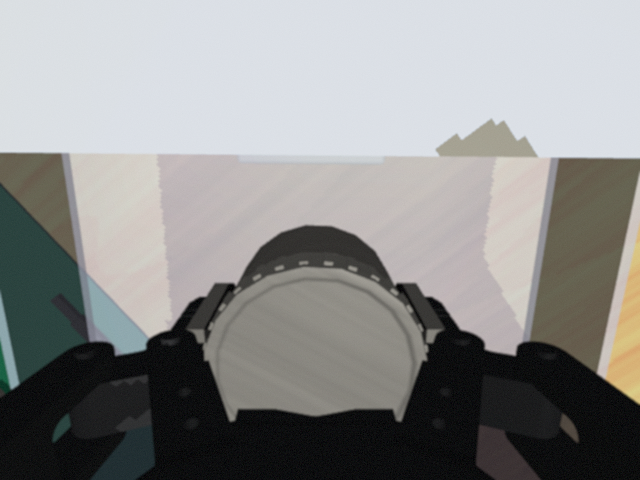

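>>> servo_tool([
  {"jaw": 40, "slide": [5, 0, 0], "twist": 0},
  {"jaw": 40, "slide": [8, 0, 0], "twist": 0},
  {"jaw": 40, "slide": [10, 0, 0], "twist": 0},
  {"jaw": 40, "slide": [11, 0, 0], "twist": 0},
])

```text
time_s: 15.28
ee_pos: [555.5, -196.1, 84.7]
orientation: [[0.003, -0.611, -0.792], [0.009, -0.792, 0.611], [-1.0, -0.009, 0.003]]
contact_force: [0.8, -0.1, -3.7]
opening: 0.67
```

>>> servo_tool([
  {"jaw": 40, "slide": [1, 0, 0], "twist": 0},
  {"jaw": 40, "slide": [1, 0, 0], "twist": 0},
])

```text
time_s: 15.52
ee_pos: [555.5, -196.1, 83.7]
orientation: [[0.003, -0.611, -0.792], [0.009, -0.792, 0.611], [-1.0, -0.009, 0.003]]
contact_force: [0.1, 0.1, -4.0]
opening: 0.672
```

>>> servo_tool([
  {"jaw": 40, "slide": [1, 0, 0], "twist": 0},
  {"jaw": 40, "slide": [1, 0, 0], "twist": 0},
])

```text
time_s: 15.78
ee_pos: [555.6, -196.0, 82.7]
orientation: [[0.003, -0.611, -0.792], [0.009, -0.792, 0.611], [-1.0, -0.009, 0.003]]
contact_force: [-0.2, -0.3, -3.3]
opening: 0.671
```

>>> servo_tool([
  {"jaw": 40, "slide": [1, 0, 0], "twist": 0},
  {"jaw": 40, "slide": [1, 0, 0], "twist": 0},
])

```text
time_s: 16.02
ee_pos: [556.0, -196.4, 82.6]
orientation: [[0.005, -0.611, -0.792], [0.008, -0.791, 0.611], [-1.0, -0.009, 0.001]]
contact_force: [-1.6, -0.7, 2.5]
opening: 0.668
```

>>> servo_tool([
  {"jaw": 72, "slide": [0, 0, 0], "twist": 0},
  {"jaw": 85, "slide": [0, 0, 0], "twist": 0},
  {"jaw": 95, "slide": [0, 0, 0], "twist": 0},
  {"jaw": 95, "slide": [-15, 0, 0], "twist": 0},
  {"jaw": 95, "slide": [-50, 0, 0], "twist": 0},
])

```text
time_s: 16.65
ee_pos: [554.7, -196.4, 132.4]
orientation: [[0.001, -0.611, -0.792], [0.009, -0.792, 0.611], [-1.0, -0.008, 0.004]]
contact_force: [0.5, -0.8, 0.6]
opening: 0.947
```

>>> servo_tool([
  {"jaw": 95, "slide": [-30, 0, 0], "twist": 0},
  {"jaw": 95, "slide": [-60, 0, 0], "twist": 0},
  {"jaw": 95, "slide": [-75, 0, 0], "twist": 0},
  {"jaw": 50, "slide": [-75, 0, 0], "twist": 0},
])

```text
time_s: 17.15
ee_pos: [555.2, -197.3, 208.7]
orientation: [[0.004, -0.611, -0.792], [0.008, -0.792, 0.611], [-1.0, -0.009, 0.002]]
contact_force: [0.2, -0.3, -0.4]
opening: 0.761
```

Run:
```python
from h import *
c=cap('wrist','w9.png')
go((462,-121,200),(462,-121,96),(486,-140.5,96),(583,-217,96))
```

```text
t 17.2 p [ 554.403 -197.084  207.311] F [ 0.443  0.938 -0.524] op 0.6750116949218771 q [ 0.474  0.317 -0.249  1.711  0.075  1.125 -2.024]
R [[0.001, -0.611, -0.792], [0.009, -0.792, 0.611], [-1.0, -0.008, 0.004]]
(462, -121, 200) -> [  7.9  -3.7 119.6]
(462, -121, 96) -> [111.9  -2.9 119.1]
(486, -140.5, 96) -> [111.7  -2.1  88.2]
(583, -217, 96) -> [111.2  -0.8 -35.3]
```

View pics/w9.png

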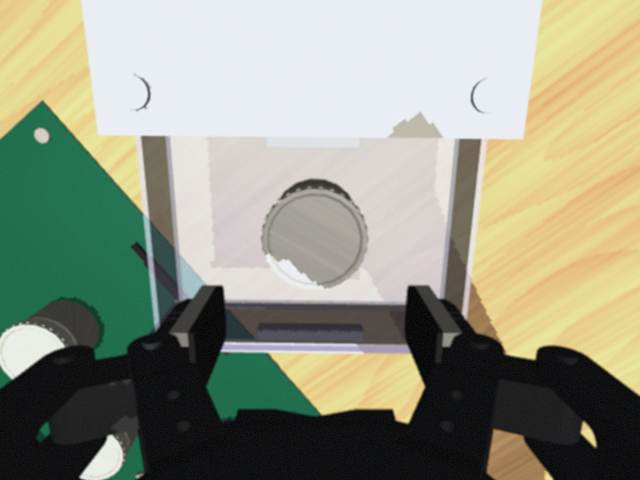

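>>> servo_tool([
  {"jaw": 0, "slide": [0, -1, 40], "twist": 0},
  {"jaw": 0, "slide": [0, -2, 90], "twist": 0},
  {"jaw": 0, "slide": [0, -3, 120], "twist": 0},
  {"jaw": 0, "slide": [15, -3, 123], "twist": 0},
  {"jaw": 0, "slide": [50, -3, 123], "twist": 0},
])

```text
time_s: 17.82
ee_pos: [460.0, -119.7, 157.4]
orientation: [[0.004, -0.611, -0.792], [0.008, -0.792, 0.611], [-1.0, -0.009, 0.002]]
contact_force: [0.7, -1.0, -0.0]
opening: -0.002
```

Run:
```python
from h import *
c=cap('wrist','w10.png')
go((462,-121,96),(486,-140.5,96),(583,-217,96))
```

```text
t 17.875 p [ 455.899 -118.922  152.094] F [-1.932 -0.426 -2.209] op 0.002400159773850466 q [ 0.435  0.177 -0.292  2.029  0.05   0.952 -2.11 ]
R [[-0.006, -0.611, -0.791], [0.011, -0.791, 0.611], [-1.0, -0.005, 0.012]]
(462, -121, 96) -> [56.  -1.8 -6.8]
(486, -140.5, 96) -> [ 55.7  -1.  -37.7]
(583, -217, 96) -> [  54.2    0.2 -161.2]
```

View pics/w10.png

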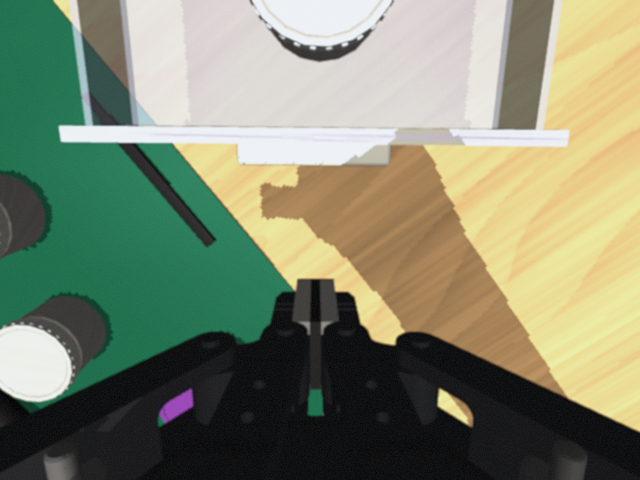

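>>> servo_tool([
  {"jaw": 0, "slide": [20, -1, -3], "twist": 0},
  {"jaw": 0, "slide": [45, -1, -3], "twist": 0},
  {"jaw": 0, "slide": [55, -1, -3], "twist": 0},
  {"jaw": 0, "slide": [56, -1, -3], "twist": 0},
])

```text
time_s: 18.38
ee_pos: [458.2, -119.5, 95.3]
orientation: [[-0.008, -0.611, -0.791], [0.012, -0.791, 0.611], [-1.0, -0.004, 0.013]]
contact_force: [0.1, -0.5, 0.5]
opening: -0.005
```

Run:
```python
from h import *
go((486,-140.5,96),(583,-217,96))
```

```text
t 18.375 p [ 458.224 -119.509   95.306] F [ 0.117 -0.488  0.478] op -0.004837347959545471 q [ 0.422  0.261 -0.286  2.075  0.085  0.827 -2.141]
R [[-0.008, -0.611, -0.791], [0.012, -0.791, 0.611], [-1.0, -0.004, 0.013]]
(486, -140.5, 96) -> [ -1.2  -0.4 -34.8]
(583, -217, 96) -> [  -2.8    0.9 -158.3]
```

>>> servo_tool([
  {"jaw": 0, "slide": [-1, 0, -12], "twist": 0},
  {"jaw": 0, "slide": [-1, 0, -22], "twist": 0},
  {"jaw": 0, "slide": [-1, 0, -30], "twist": 0},
  {"jaw": 0, "slide": [-1, 0, -37], "twist": 0},
  {"jaw": 0, "slide": [-1, 0, -45], "twist": 0},
])

```text
time_s: 19.0
ee_pos: [493.6, -146.9, 95.6]
orientation: [[-0.009, -0.611, -0.791], [0.012, -0.791, 0.611], [-1.0, -0.004, 0.015]]
contact_force: [-1.6, 1.2, 1.2]
opening: 0.003
```

>>> servo_tool([
  {"jaw": 0, "slide": [0, 0, -9], "twist": 0},
  {"jaw": 0, "slide": [0, 0, -18], "twist": 0},
  {"jaw": 0, "slide": [0, 0, -28], "twist": 0},
  {"jaw": 0, "slide": [0, 0, -38], "twist": 0},
  {"jaw": 0, "slide": [0, 0, -48], "twist": 0},
])

```text
time_s: 19.62
ee_pos: [532.0, -176.8, 94.8]
orientation: [[-0.01, -0.611, -0.791], [0.012, -0.791, 0.611], [-1.0, -0.004, 0.015]]
contact_force: [-2.3, -0.6, 1.4]
opening: 0.0
```

Run:
```python
from h import *
go((583,-217,96));cap('wrist','w11.png')
```

```text
t 19.625 p [ 532.007 -176.828   94.83 ] F [-2.268 -0.627  1.387] op 8.235370697251131e-05 q [ 0.454  0.398 -0.253  1.876  0.112  0.894 -2.08 ]
R [[-0.01, -0.611, -0.791], [0.012, -0.791, 0.611], [-1.0, -0.004, 0.015]]
(583, -217, 96) -> [ -2.1   0.6 -64.9]
```

View pics/w11.png

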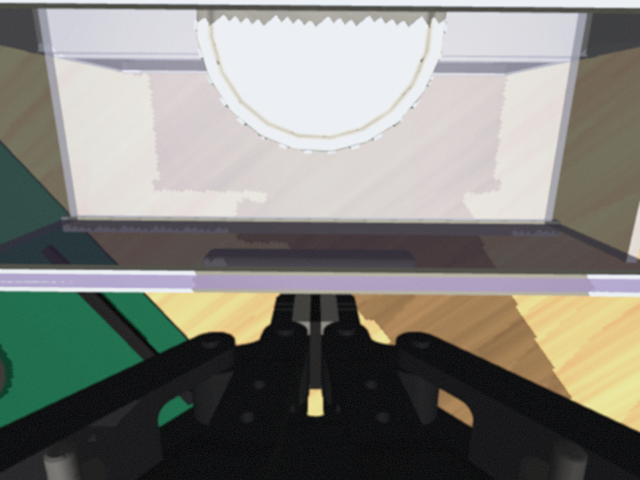

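>>> servo_tool([
  {"jaw": 0, "slide": [-1, 0, -10], "twist": 0},
  {"jaw": 0, "slide": [-1, 0, -20], "twist": 0},
  {"jaw": 0, "slide": [-1, 0, -30], "twist": 0},
  {"jaw": 0, "slide": [-1, 0, -40], "twist": 0},
  {"jaw": 0, "slide": [-1, 0, -47], "twist": 0},
])

```text
time_s: 20.3
ee_pos: [571.3, -207.3, 95.4]
orientation: [[-0.007, -0.612, -0.791], [0.011, -0.791, 0.612], [-1.0, -0.004, 0.012]]
contact_force: [-1.5, 0.3, 0.2]
opening: -0.001
```

>>> servo_tool([
  {"jaw": 0, "slide": [0, 0, -5], "twist": 0},
  {"jaw": 0, "slide": [0, 0, -9], "twist": 0},
  {"jaw": 0, "slide": [0, 0, -12], "twist": 0},
])

```text
time_s: 20.68
ee_pos: [580.9, -214.9, 95.4]
orientation: [[-0.007, -0.612, -0.791], [0.011, -0.791, 0.612], [-1.0, -0.004, 0.012]]
contact_force: [-2.5, 0.3, 1.4]
opening: 0.001
```

>>> servo_tool([
  {"jaw": 0, "slide": [0, 0, -2], "twist": 0},
  {"jaw": 0, "slide": [0, 0, -4], "twist": 0},
])

```text
time_s: 20.92
ee_pos: [584.0, -217.3, 95.4]
orientation: [[-0.007, -0.612, -0.791], [0.011, -0.791, 0.612], [-1.0, -0.004, 0.012]]
contact_force: [-1.9, 0.6, 1.9]
opening: -0.002
```

>>> servo_tool([
  {"jaw": 0, "slide": [0, 0, -2], "twist": 0},
  {"jaw": 0, "slide": [0, 0, -3], "twist": 0},
])

```text
time_s: 21.18
ee_pos: [584.1, -217.4, 95.4]
orientation: [[-0.013, -0.612, -0.791], [0.014, -0.791, 0.612], [-1.0, -0.003, 0.018]]
contact_force: [-7.8, 4.8, 6.3]
opening: -0.003
```

>>> servo_tool([
  {"jaw": 0, "slide": [0, 0, -2], "twist": 0},
  {"jaw": 0, "slide": [0, 0, -3], "twist": 0},
])

```text
time_s: 21.42
ee_pos: [584.0, -217.4, 95.4]
orientation: [[-0.019, -0.612, -0.791], [0.016, -0.791, 0.611], [-1.0, -0.001, 0.025]]
contact_force: [-8.0, 4.2, 8.0]
opening: -0.003
```

>>> servo_tool([
  {"jaw": 0, "slide": [0, 0, 8], "twist": 0},
  {"jaw": 0, "slide": [0, 0, 30], "twist": 0},
  {"jaw": 0, "slide": [0, 0, 60], "twist": 0},
  {"jaw": 0, "slide": [-30, 0, 90], "twist": 0},
  {"jaw": 0, "slide": [-70, 0, 105], "twist": 0},
])

```text
time_s: 22.05
ee_pos: [500.9, -153.2, 168.0]
orientation: [[-0.02, -0.611, -0.792], [0.017, -0.792, 0.61], [-1.0, -0.001, 0.026]]
contact_force: [0.2, -1.1, -0.3]
opening: -0.0
```

>>> servo_tool([
  {"jaw": 0, "slide": [-40, 0, 10], "twist": 0},
  {"jaw": 0, "slide": [-50, 0, 10], "twist": 0},
  {"jaw": 0, "slide": [-50, 0, 10], "twist": 0},
  {"jaw": 0, "slide": [-50, 0, 10], "twist": 0},
])

```text
time_s: 22.55
ee_pos: [493.3, -148.0, 216.7]
orientation: [[-0.022, -0.611, -0.792], [0.017, -0.792, 0.61], [-1.0, -0.0, 0.028]]
contact_force: [-0.2, 0.3, -0.6]
opening: 0.001
```

Run:
```python
from h import *
c=cap('wrist','w12.png');s=cap('scene','s12.png');t=cap('top','t12.png')
go((500,0,200))
```

```text
t 22.7 p [ 493.418 -147.847  216.807] F [-0.485 -0.101 -0.008] op -0.0004551936435039668 q [ 0.462  0.195 -0.281  1.847  0.045  1.132 -2.062]
R [[-0.023, -0.611, -0.792], [0.018, -0.792, 0.61], [-1.0, -0.0, 0.029]]
(500, 0, 200) -> [  19.3 -121.1   84.5]
```

View pics/w12.png

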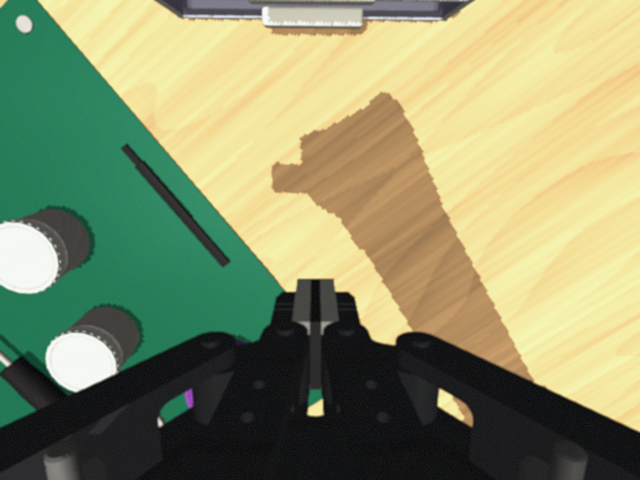

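View pics/s12.png

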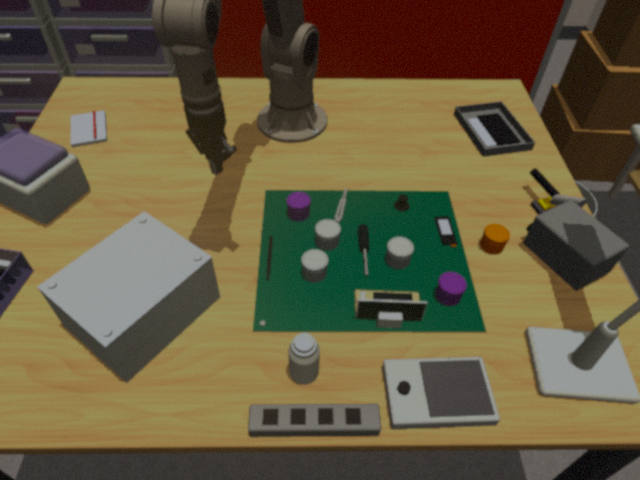

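View pics/t12.png

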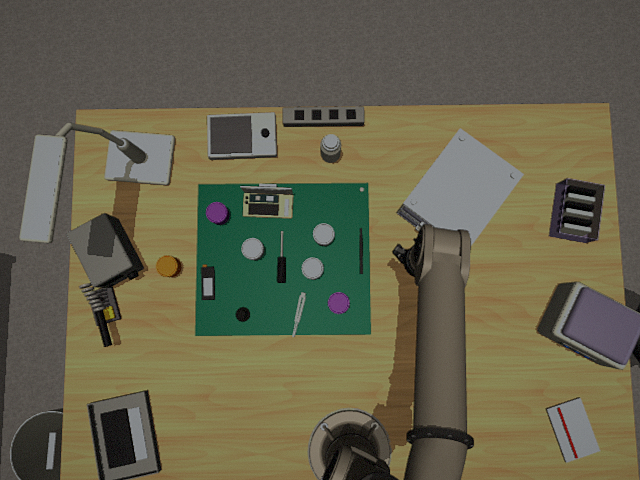

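>>> servo_tool([
  {"jaw": 0, "slide": [0, 0, -15], "twist": 0},
  {"jaw": 0, "slide": [-20, 0, -30], "twist": 0},
  {"jaw": 0, "slide": [-40, 0, -40], "twist": 0},
  {"jaw": 0, "slide": [-40, 0, -40], "twist": 0},
])

```text
time_s: 23.2
ee_pos: [527.8, -174.3, 256.5]
orientation: [[-0.02, -0.612, -0.791], [0.017, -0.791, 0.611], [-1.0, -0.001, 0.026]]
contact_force: [-0.5, -0.2, -1.3]
opening: 0.002
```

Run:
```python
from h import *
c=cap('wrist','w13.png')
cv2.imwrite('pics/w13c.png',cv2.resize(c['pixels'][0:180,120:520],None,fx=2,fy=2))
go((500,0,200))
for X in((602.8,-232.3,143),(602.8,-232.3,137),(593.4,-224.9,112)):print(proj(c,X))
```

```text
t 23.25 p [ 526.568 -173.538  255.295] F [ 0.583 -0.197 -1.137] op -0.0007607021419252142 q [ 0.473  0.235 -0.268  1.71   0.052  1.231 -2.035]
R [[-0.022, -0.611, -0.791], [0.018, -0.791, 0.611], [-1.0, -0.0, 0.028]]
(500, 0, 200) -> [  58.9 -121.1  125.5]
[312.653  64.669]
[312.706  65.769]
[312.767  89.301]
```

View pics/w13c.png

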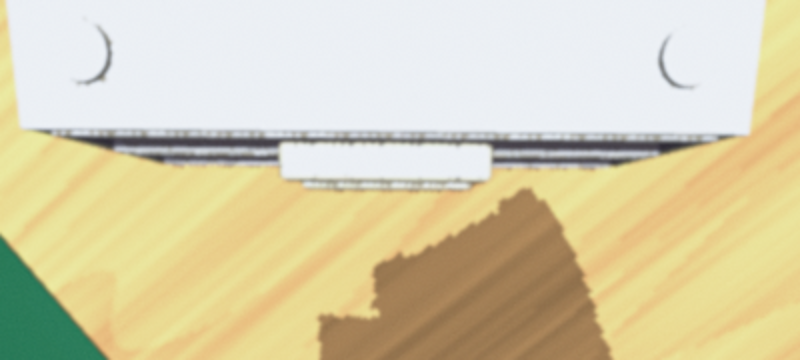

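Run:
```python
from h import *
print(ticket.job_done())
```

```text
the job is handed in; nothing more can be done
None
```

The heavy tin is standing upright in the top drawer, the drawer is pushed shut, and I handed the job in at about 23 s of the 72 s allowed.

- **Finding it:** I lifted three of the four tins. The readings were about -1.3 N for the one at (600, 65), -0.4 N for the one at (505, 97) and -4.2 N for the one at (469, 268). The third is therefore the heavy one (about 0.4 kg), so I did not lift the fourth at (562, 266).
- **Putting it away:** I set it down in the middle of the open part of the drawer. The wrist picture after release showed it upright and centred there.
- **Shutting the drawer:** I pushed on the pull until it met a stop at about 9 N. In the last wrist picture the pull's edge is at row 90, where I had predicted 89.3 for a fully shut drawer, and the panel is flush with the unit.
- **Rest of the bench:** The last scene and top pictures show the three empty tins upright on the mat and the phone where it was. The arm was holding in free air at hand-in.

One thing was not quite clean: when I set the second empty tin down, the touch read about 6 N, firmer than the others, but it stands upright. After the drawer was shut, I could no longer see the heavy tin inside it.

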